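Set the worn stamping slide and stamp the cups

TASK

Set the stamping press and stamp the cups waiting on the plywood board. Its handwheel has been left clockwise past the mark and the slide it drives is worn: bring the wheel's black line to the brass pointer, finishing with a clockwise turn from well before the mark so that the play is taken up; the round lock knob beside it may or may not be clamped, so if the wheel will not turn, slacken it anticlockwise. Then take the cups one at a time, tallest first, press each upright in the middle of the sprung brass plate until the plate is fully down for a moment, and stand it upright on the slatted rack; leave the wheel and slide as set, and do not disturb the lidded pot, the tin or the big bowl.

Things in the scene. Friction and masses are not known exactly. Their poses are not given: they have to be found in the camera images.
- wheel (a joint): Angle of the handwheel (rad) about its vertical axis, growing clockwise seen from above; 0 when the black line on its dial is at the brass pointer; stops at -1.5 and +1.5; it starts between about 0.4 and 1.2. It turns with about 0.3 N m. A crank pin under it drives the slide through a worn slot with 8 mm of play: about 0.02*sin(angle) m of slide travel, after about 0.4 rad of lost motion at each change of direction.
- wheel_grip (a point): On the wheel's axis, half-way up its grip bar, turning with the wheel. Aluminium dial 92 mm across, its top 15 mm below this point, with a black bar across it to turn it by: 16 mm wide, 66 mm long, 26 mm high (from 15 mm below this point to 11 mm above). The bar lies along this frame's y axis; the frame's x axis points along the black line. The fixed brass pointer is beyond the wheel, on the side of the slide, 49 mm from the axis.
- lock_grip (a point): A point fixed to the press, on the vertical axis of the round knurled steel lock knob, 34 mm across and 30 mm high; the point is 13 mm below its top. The knob turns (0.3 N m) up to 1.5 rad between stops: clockwise clamps, anticlockwise slackens. It starts anywhere from tight to 0.85 rad slack; nothing shows which. Clamped, the wheel moves less than 0.1 rad; from 0.6 rad off the tight stop on it is free.
- slide (a joint): Travel of the cross-slide (m), towards the press's own -y, growing as the wheel turns clockwise; 0 is right: it is reached when the wheel comes clockwise to 0 with the play taken up. About +0.008 means that the wheel came to 0 anticlockwise. It rubs with 8 N.
- plate_top (a point): Centre of the top of the round brass plate, 72 mm across, standing 88 mm above the bench at rest; it goes down under load and travels with the slide.
- plate (a joint): How far the sprung plate is pressed down (m): 0 at rest, 0.010 fully down. The spring gives 3.6 N at first and 9.6 N fully down.
- press: The press: grey cast base 270 mm (its x) by 210 mm (its y) by 30 mm high, fixed to the bench; origin under its middle. In its frame the wheel's axis is at x -80, y +40 mm; the lock knob's at x -80, y -66 mm; the plate when set at x +75, y 0. The wheel bar's top is 94 mm above the bench, the knob's 90 mm.
- tall_mid (a point): Tallest cup: straight beaker, white glazed, open at the top, 54 mm across, 90 mm high, about 0.24 kg; the point is on its axis half-way up, z up. One of the four cups may be missing.
- medium_mid (a point): Second tallest cup, same make: 58 mm across, 76 mm high, about 0.21 kg; point on its axis half-way up.
- tray: Plywood board on which the cups wait: 360 mm (its x) by 160 mm (its y), 12 mm thick, fixed; origin under its middle.
- rack: Slatted wooden rack for stamped cups: 360 mm (its x) by 160 mm (its y), empty at the start, its top 24 mm above the bench, with four slats along x 6 mm apart; fixed; origin under its middle.
- pot_mid (a point): Bystander: lidded terracotta pot, 52 mm across, 55 mm high, standing on the bench beyond the press; the point is half-way up. To be left alone.
- tin: Bystander: tin 80 mm across, 90 mm high; origin under its middle.
- bowl: Bystander: white bowl 124 mm across, 62 mm high; origin under its middle.
- short_mid (a point): Third tallest cup, same make: 60 mm across, 62 mm high, about 0.18 kg; point on its axis half-way up.
- tiny_mid (a point): Lowest cup, same make: 52 mm across, 48 mm high, about 0.12 kg; point on its axis half-way up.
Things that resemble listed ones, but are neither listed nor needed, are in the scene too. Leave any purple look-alike of the part that bears short_mid alone.

How it is judged (in metres and radians):
On the way, in this order (a step that is already met when the one before it is completed fails the run):
1. the wheel's line is at the pointer (within 0.1 rad) and the slide stands within 3 mm of its place, the play taken up clockwise (value of joint wheel between -0.1 and 0.1 rad and value of joint slide between -0.003 and 0.003 m and velocity of joint wheel between -0.05 and 0.05 rad/s), for 0.3 s.
2. the tall cup, upright, within 12 mm of the plate's middle and of the place where the plate belongs, has pressed the plate down by 8 mm or more of its 10 mm for 0.2 s (horizontal distance between tall_mid and plate_top below 0.012 m and z of tall_mid in the frame of plate_top between 0.041 and 0.049 m and x of tall_mid in the frame of press between 0.063 and 0.087 m and y of tall_mid in the frame of press between -0.012 and 0.012 m and z of tall_mid in the frame of press below 0.125 m and angle between tall_mid's own z axis and vertical below 0.12 rad), for 0.2 s.
3. the medium cup, upright, within 12 mm of the plate's middle and of the place where the plate belongs, has pressed the plate down by 8 mm or more of its 10 mm for 0.2 s (horizontal distance between medium_mid and plate_top below 0.012 m and z of medium_mid in the frame of plate_top between 0.034 and 0.042 m and x of medium_mid in the frame of press between 0.063 and 0.087 m and y of medium_mid in the frame of press between -0.012 and 0.012 m and z of medium_mid in the frame of press below 0.118 m and angle between medium_mid's own z axis and vertical below 0.12 rad), for 0.2 s.
4. the short cup, upright, within 12 mm of the plate's middle and of the place where the plate belongs, has pressed the plate down by 8 mm or more of its 10 mm for 0.2 s (horizontal distance between short_mid and plate_top below 0.012 m and z of short_mid in the frame of plate_top between 0.027 and 0.035 m and x of short_mid in the frame of press between 0.063 and 0.087 m and y of short_mid in the frame of press between -0.012 and 0.012 m and z of short_mid in the frame of press below 0.111 m and angle between short_mid's own z axis and vertical below 0.12 rad), for 0.2 s.
5. the tiny cup, upright, within 12 mm of the plate's middle and of the place where the plate belongs, has pressed the plate down by 8 mm or more of its 10 mm for 0.2 s (horizontal distance between tiny_mid and plate_top below 0.012 m and z of tiny_mid in the frame of plate_top between 0.02 and 0.028 m and x of tiny_mid in the frame of press between 0.063 and 0.087 m and y of tiny_mid in the frame of press between -0.012 and 0.012 m and z of tiny_mid in the frame of press below 0.104 m and angle between tiny_mid's own z axis and vertical below 0.12 rad), for 0.2 s.
At the end, for the whole second after the job is handed in: Every cup present stands upright on the slatted rack (its axis over the rack), the wheel's line is within 0.1 rad of the pointer and the slide within 3 mm of its place (value of joint wheel between -0.1 and 0.1 rad and value of joint slide between -0.003 and 0.003 m and x of tall_mid in the frame of rack between -0.18 and 0.18 m and y of tall_mid in the frame of rack between -0.08 and 0.08 m and z of tall_mid in the frame of rack between 0.064 and 0.074 m and angle between each of tall_mid, medium_mid, short_mid, tiny_mid's own z axis and vertical below 0.1 rad and x of medium_mid in the frame of rack between -0.18 and 0.18 m and y of medium_mid in the frame of rack between -0.08 and 0.08 m and z of medium_mid in the frame of rack between 0.057 and 0.067 m and x of short_mid in the frame of rack between -0.18 and 0.18 m and y of short_mid in the frame of rack between -0.08 and 0.08 m and z of short_mid in the frame of rack between 0.05 and 0.06 m and x of tiny_mid in the frame of rack between -0.18 and 0.18 m and y of tiny_mid in the frame of rack between -0.08 and 0.08 m and z of tiny_mid in the frame of rack between 0.043 and 0.053 m); the robot touches nothing.
It fails at once if the lidded pot is moved more than 5 cm or tipped over (distance of pot_mid from where it was at the start of the episode above 0.05 m or angle between pot_mid's own z axis and vertical above 0.6 rad).
It fails at once if the tin or the bowl is moved more than 5 cm (distance of any of tin, bowl from where it was at the start of the episode above 0.05 m).
Of tall, medium, short, tiny only 3 to 4 are there at a start; the rules pass over those that are not, and their reading is None.
At some moment in a run one of short, tiny may be knocked a few centimetres aside while the robot is not near it.
It also fails if it takes over 210 s, if anything falls off the work surface, if the arm or the gripper's body presses on something with over 40 N, if the wrist force passes 120 N, or if a joint passes its speed limit or range.

ROBOT

A 6-joint arm with a two-finger parallel gripper is mounted at the origin on the work surface. World frame = base frame: x ahead of the robot, y to its left, z up, the work surface at z = 0. Lengths are in m, angles in degrees, forces in N, time in s.
With the tool pointing down it reaches from about 0.4 to 0.825 m from the base axis. Payload 7 kg.
Tool frame: the origin (TCP) lies between the finger pads; the fingertips stand ctrl.nose_length ahead of it and the grasp point (between the pads) lies 2 mm behind it (ctrl.nose_length is the distance from the TCP to the fingertips, in m); z points along the fingers, y is the line along which they close (so a half turn about z gives the same grasp; the last joint's range is limited). The gripper opens to 88 mm and grips with 3 to 60 N. Pads are 19 mm wide; open, the fingers measure 130 mm over their backs; the gripper's body (78 mm by 193 mm) begins 47 mm behind the grasp point.
Start: joints at [-59.868, 20.546, 0.682, 0, -70.136, -16.507], TCP at [0.159, -0.656, 0.244] pointing down, gripper open.
Joint ranges: [-176.03, 176.03], [-82.01, 121.73], [-58.28, 71.71], [-173.87, 95.51], [-174.79, -0.11], [-173.66, 173.66]. Speed limits (degrees/s): [136.94, 136.94, 172.46, 180, 180, 180].

INTERFACE

Orientations are given as [roll, pitch, yaw] about the fixed x, y, z axes, in that order (R = Rz(yaw) Ry(pitch) Rx(roll)).
In Python, from plant import ctrl gives the robot as it stands.
- The arm moves only by the tool apply_moves, never from a script. Its argument "commands" is a list of rows, each a list of 3 entries, a list of its own where there are three numbers: the shift along the world's x, y, z in cm, then the turn about the world's z in rad, then the closure, from 0 (fully open) to 1 (shut). In form: [[[x, y, z], turn, jaw], ...]. A call has 1 to 20 rows; each row is the pose to reach, as a shift and turn from the pose commanded when the call began; what a row does not reach only later rows make up. A row lasts 1/12 s, in which the tool goes at most 41.7 mm and 7.16 degrees, less where a joint would pass 70% of its speed; a pose out of reach is approached as far as the arm can. A call with a gripper value outside its range is refused whole. The fingers move at their own pace and stop on an object; the grip force is fixed at half the most. Time passes only in rows, so rows that repeat a pose let the fingers close. It gives the time, the measured TCP pose, the force, the opening and the grip force at its end, in the units of the state.
- ctrl.get_obs(): the state, without advancing time (a new reading comes with each control period).
- ctrl.snapshot(name): name is "scene" or "top" or "wrist"; returns a dict with "img" (420x560x3 uint8, red, green, blue), "fx", "fy", "cx", "cy" (pixels), "T" (4x4, takes a point from camera to world coordinates). Camera axes: x right, y up, looking along -z (the intrinsics and any distortion apply to the point x, -y, -z); pixel columns grow to the right and rows downward; lengths in m; the calibration is good to about 2 mm. The wrist camera is an equidistant fisheye: a pixel r from the principal point sees the ray r / f radians off the axis. A picture is of the moment at which its call begins. There is no depth.
- ctrl.close_job(): hands the job in; it is judged then, once.
Trained networks look in a picture, given as the dict that the camera call returned (one of the last four; its "shot" number tells which), for a name from the list of things; names that differ only in an ending like _2 or _b are one class to them, and where a whole thing is asked for, a point or a joint stands for the part that bears it (a point fixed in the world has none). Each returns a list of dicts, best first, with "score" (0 to 1); they miss things now and then, are a little off and sometimes report something else, mostly with a low value. They report only what shows in the picture. A call takes as long as a camera call. They do not tell look-alikes from the thing itself.
- ctrl.search_frame(picture, target): "at" ([column, row] in pixels, amid what is visible of it).
- ctrl.spot_point(picture, target): "at" ([column, row] in pixels: a listed point, or the origin of a listed thing).
The state is a dict: "clock": time; "joint_pos": joint angles; "qvel": joint speeds; "tau": joint torques, N m; "tool_pos": TCP position; "orientation": TCP orientation; "force": force on the tool from outside, world axes, zero at the start; "moment": the same for the moment, N m; "opening": finger opening in m; "gripper_force": force on a finger pad.
Only numpy, scipy, OpenCV 4.12 (cv2) and the standard library are available. Lean on these libraries where they do the work, as an engineer would, in place of code of your own. Each camera call takes 0.05 s, during which the arm holds its last target. There are 200 camera calls.

## Working session

There is one attempt and no reset: what is moved stays moved. The work goes in short steps, Python scripts to look and compute and a tool call to move; the robot and the scene stay as the last step left them, time stands still between calls to the robot, and variables do not carry over. Pictures are saved under pics/ and viewed, at most 14 in all, crops included, and the job is handed in when it is done.

Besides the shell and the picture viewer there is one more tool, called after ">>>" in YAML: its name, and indented under it one key for each argument. apply_moves: Moves the arm, as the interface text tells. Its arguments: {"type":"object","properties":{"commands":{"type":"array"}},"required":["commands"]}

```bash
ls; mkdir -p pics
cat > h.py <<'E'
import numpy as np, cv2
from plant import ctrl
def shot(n,save=None):
    s=ctrl.snapshot(n)
    if save: cv2.imwrite('pics/'+save+'.png',cv2.cvtColor(s['img'],cv2.COLOR_RGB2BGR))
    return s
def ray(s,p):
    u=(p[0]-s['cx'])/s['fx'];v=(p[1]-s['cy'])/s['fy']
    if s.get('fish'):
        r=np.hypot(u,v);k=np.sin(r)/r if r>1e-9 else 1
        d=np.array([u*k,-v*k,-np.cos(r)])
    else: d=np.array([u,-v,-1.])
    T=np.array(s['T']);d=T[:3,:3]@d
    return T[:3,3],d/np.linalg.norm(d)
def at(s,p,z):
    o,d=ray(s,p);return o+d*(z-o[2])/d[2]
def tri(a,b):
    (o,d),(p,e)=a,b
    A=np.stack([d,-e],1);t=np.linalg.lstsq(A,p-o,rcond=None)[0]
    x=o+d*t[0];y=p+e*t[1];return (x+y)/2,np.linalg.norm(x-y)
E
python3 - <<'E'
from h import *
o=ctrl.get_obs();print(o['clock'],o['tool_pos'],o['orientation'],o['opening'],ctrl.nose_length)
ss={n:shot(n,n+'0') for n in('scene','top')}
for n,s in ss.items():
    print(n,{k:v for k,v in s.items() if k!='img'})
H=dict(wheel_grip=.083,lock_grip=.077,plate_top=.088,tall_mid=.057,medium_mid=.05,short_mid=.043,tiny_mid=.036,tray=0,rack=0,pot_mid=.0275,tin=0,bowl=0,press=0)
for t,z in H.items():
    for n,s in ss.items():
        for d in ctrl.spot_point(s,t)[:3]:
            if d['score']>.2: print(t,n,round(d['score'],2),np.round(d['at'],1),np.round(at(s,d['at'],z)[:2],3))
E
```

```text
pics
0.0 [ 0.15887728 -0.65556657  0.24263554] [ 1.79907266e+02 -7.82114048e-03 -1.66381832e+02] 0.0878892041795695 0.017
scene {'fx': 467.5325662819677, 'fy': 467.5325662819677, 'cx': 278.9569331680945, 'cy': 209.0431948710429, 'T': array([[ 0.04280595, -0.68082727,  0.7311921 ,  1.39416089],
       [ 0.99908116,  0.02761741, -0.03277378, -0.08238891],
       [ 0.00211965,  0.73192316,  0.68138388,  0.84841417],
       [ 0.        ,  0.        ,  0.        ,  1.        ]]), 'shot': 1}
top {'fx': 493.1889912645739, 'fy': 493.1889912645739, 'cx': 272.1677808851242, 'cy': 213.13832594395754, 'T': array([[-0.01348887,  0.99844043, -0.05417337,  0.49879951],
       [-0.99961775, -0.01477273, -0.02336913, -0.0466596 ],
       [-0.02413297,  0.05383744,  0.99825805,  1.30403843],
       [ 0.        ,  0.        ,  0.        ,  1.        ]]), 'shot': 2}
wheel_grip top 0.78 [248.9 249.2] [0.477 0.041]
wheel_grip top 0.71 [266.8 218.4] [ 0.552 -0.005]
lock_grip scene 0.86 [264.9 187.6] [ 0.485 -0.078]
lock_grip top 0.58 [291. 252.] [ 0.468 -0.063]
plate_top scene 0.92 [286.7 223.1] [ 0.627 -0
[... 328 characters left out ...]
2 181.9] [ 0.643 -0.315]
tiny_mid scene 0.56 [186.7 172.6] [ 0.363 -0.293]
tiny_mid top 0.6 [381.7 283.8] [ 0.384 -0.293]
tray scene 0.65 [184.4 216.6] [ 0.503 -0.29 ]
tray top 0.57 [376.3 236.9] [ 0.503 -0.289]
rack scene 0.6 [407.9 208.1] [0.494 0.303]
rack top 0.25 [324.6 126.4] [ 0.799 -0.159]
pot_mid scene 0.76 [300.5 285.2] [ 0.76  -0.006]
pot_mid top 0.93 [268.9 143.1] [ 0.751 -0.011]
tin scene 0.56 [374.8 297.9] [0.781 0.158]
tin top 0.81 [204.3 138.8] [0.772 0.163]
tin top 0.66 [292.1 248.8] [ 0.475 -0.067]
bowl scene 0.73 [228.2 309. ] [ 0.797 -0.165]
bowl top 0.9 [325.9 124.2] [ 0.805 -0.163]
press scene 0.63 [294.2 227.1] [ 0.553 -0.006]
press top 0.74 [265.1 219.5] [0.553 0.003]
```

View pics/top0.png

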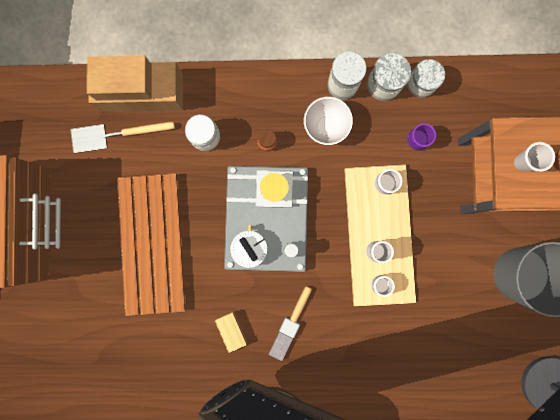

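View pics/scene0.png

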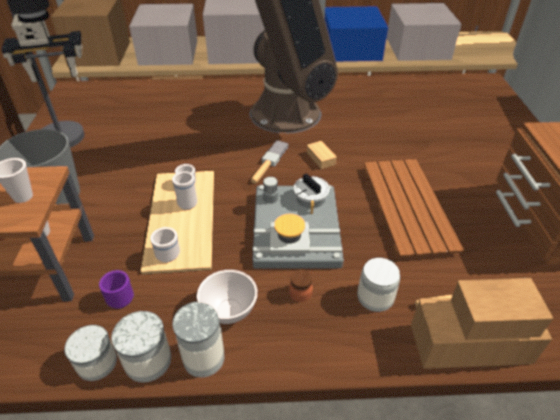

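The top view shows the press at about (265,220) and the wheel at (249,249). The wheel's line points right and up, which is about +1.1 rad. The knob is at (291,250). Three cups stand on the board at (389,181), (380,252) and (383,286), and the purple look-alike is at (422,136). The scene view agrees: the tall cup is near (184,190), with a small one behind it at (186,172).

>>> apply_moves:
  commands:
    - [[31.8,69.7,0],0.2,0]
    - [[31.8,69.7,0],0.2,0]
    - [[31.8,69.7,0],0.2,0]
    - [[31.8,69.7,0],0.2,0]
    - [[31.8,69.7,0],0.2,0]
    - [[31.8,69.7,0],0.2,0]
    - [[31.8,69.7,0],0.2,0]
    - [[31.8,69.7,0],0.2,0]
    - [[31.8,69.7,0],0.2,0]
    - [[31.8,69.7,0],0.2,0]
    - [[31.8,69.7,0],0.2,0]
    - [[31.8,69.7,0],0.2,0]
    - [[31.8,69.7,0],0.2,0]
    - [[31.8,69.7,0],0.2,0]
    - [[31.8,69.7,0],0.2,0]
    - [[31.8,69.7,0],0.2,0]
    - [[31.8,69.7,0],0.2,0]
    - [[31.8,69.7,0],0.2,0]
    - [[31.8,69.7,0],0.2,0]
    - [[31.8,69.7,0],0.2,0]

```text
clock: 3.07
tool_pos: [0.4785, 0.0442, 0.2434]
orientation: [-180.0, 0.0, -154.7]
force: [-0.2, 0.5, -0.7]
opening: 0.0876
gripper_force: 0.0
```

Run:
```python
from h import *
o=ctrl.get_obs();print(o['clock'],o['tool_pos'],o['orientation'],o['joint_pos'])
s=shot('wrist','w1');s['fish']=1;print({k:v for k,v in s.items() if k!='img'})
for t,z in dict(wheel_grip=.083,lock_grip=.077,plate_top=.088,press=0).items():
    for d in ctrl.spot_point(s,t)[:3]:
        print(t,round(d['score'],2),np.round(d['at'],1),np.round(at(s,d['at'],z)[:2],4))
```

```text
3.0667 [0.47847576 0.04418453 0.24337383] [-1.79991678e+02  1.21139070e-02 -1.54717889e+02] [ 2.88089446e+01  1.92231056e+00 -2.30437527e+01  9.98573183e-03
 -6.50223581e+01 -9.35310498e+01]
{'fx': 325.19226210127806, 'fy': 325.19226210127806, 'cx': 276.17118343239656, 'cy': 215.10287545163663, 'T': array([[-4.26276192e-01, -8.74636112e-01, -2.30868535e-01,
         4.16808967e-01],
       [ 9.04593028e-01, -4.12230063e-01, -1.08525708e-01,
         1.51293040e-02],
       [-2.50447674e-04, -2.55103993e-01,  9.66913590e-01,
         3.83940981e-01],
       [ 0.00000000e+00,  0.00000000e+00,  0.00000000e+00,
         1.00000000e+00]]), 'shot': 3, 'fish': 1}
wheel_grip 0.79 [277.8 200.4] [0.475  0.0442]
lock_grip 0.59 [178.1 153.9] [ 0.4751 -0.0626]
lock_grip 0.28 [64.6 21.3] [ 0.3894 -0.2564]
press 0.97 [215.8 227.2] [ 0.5547 -0.0033]
```

View pics/w1.png

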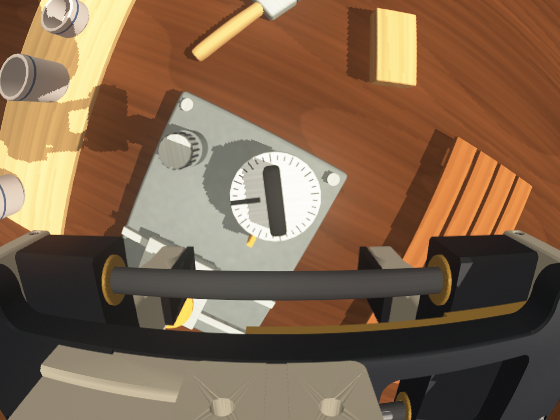

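The wrist view shows the dial around (275,196). Its bar runs from (270,168) to (278,234), the line runs from (259,200) to (231,203), and the brass pointer is at (251,242). The press screws are at (187,103) and (333,178).

Run:
```python
from h import *
s=shot('wrist');s['fish']=1
P=lambda p,z:at(s,p,z)[:2]
a=lambda v:np.degrees(np.arctan2(v[1],v[0]))
b1,b2=P((270,168),.094),P((278,234),.094)
l1,l2=P((259,200),.068),P((231,203),.068)
c=P((276,196),.068); pt=P((252,240),.068)
s1,s2=P((187,103),.03),P((333,178),.03)
k=P((178,142),.09)
print('bar c',(b1+b2)/2,'dir',a(b1-b2)); print('line',a(l2-l1),'dial c',c,'from c',a(l2-c))
print('pointer',pt,a(pt-c),np.linalg.norm(pt-c)); print('screws',s1,s2,'press yaw',a(s2-s1)-90)
m=cv2.inRange(s['img'][90:345,110:360],(0,0,0),(70,70,70))
th=np.radians(a(s2-s1)-90);R=np.array([[np.cos(th),-np.sin(th)],[np.sin(th),np.cos(th)]])
w=(b1+b2)/2
print('press from wheel',w-R@[-.08,.04],'knob',w+R@[0,-.106],'plate',w+R@[.155,-.04])
print('knob',k)
```

```text
bar c [0.47351126 0.03660428] dir -148.34800016705807
line -58.95919293702634 dial c [0.47268997 0.03813219] from c -56.15168369491976
pointer [0.5249377  0.03519049] -3.2225269858049463 0.052330478640987464
screws [ 0.42538478 -0.09181177] [0.43424639 0.08994653] press yaw -2.791242827474491
press from wheel [ 0.55146846 -0.00724403] knob [ 0.46834936 -0.06926996] plate [ 0.62637948 -0.01089631]
knob [ 0.46008617 -0.06773307]
```

>>> apply_moves:
  commands:
    - [[-0.4,-0.5,0],0.105,0]
    - [[-0.4,-0.5,-4],0.105,0]
    - [[-0.4,-0.5,-8],0.105,0]
    - [[-0.4,-0.5,-12],0.105,0]
    - [[-0.4,-0.5,-15.4],0.105,0]
    - [[-0.4,-0.5,-15.4],0.105,0]
    - [[-0.4,-0.5,-15.4],0.105,0.9]
    - [[-0.4,-0.5,-15.4],0.105,0.9]
    - [[-0.4,-0.5,-15.4],0.105,0.9]
    - [[-0.4,-0.5,-15.4],0.105,0.9]
    - [[-0.4,-0.5,-15.4],0.105,0.9]
    - [[-0.4,-0.5,-15.4],0.105,0.9]
    - [[-0.4,-0.5,-15.4],0.105,0.9]
    - [[-0.4,-0.5,-15.4],0.105,0.9]
    - [[-0.4,-0.5,-15.4],0.105,0.9]
    - [[-0.4,-0.5,-15.4],0.105,0.9]

```text
clock: 4.7
tool_pos: [0.473, 0.0361, 0.0896]
orientation: [180.0, 0.0, -148.9]
force: [-0.6, 0.5, -0.7]
opening: 0.0265
gripper_force: 0.0
```

Run:
```python
from h import *
o=ctrl.get_obs();print({k:np.round(o[k],3) for k in('clock','tool_pos','orientation','force','moment','opening','gripper_force')})
```

```text
{'clock': np.float64(4.7), 'tool_pos': array([0.473, 0.036, 0.09 ]), 'orientation': array([ 1.79999e+02,  3.00000e-03, -1.48894e+02]), 'force': array([-0.581,  0.54 , -0.715]), 'moment': array([0.037, 0.013, 0.016]), 'opening': np.float64(0.027), 'gripper_force': np.float64(0.0)}
```

>>> apply_moves:
  commands:
    - [[0.1,0.2,0],0,0.95]
    - [[0.1,0.2,0],0,0.95]
    - [[0.1,0.2,0],0,0.95]
    - [[0.1,0.2,0],0,0.95]
    - [[0.1,0.2,0],0,0.95]
    - [[0.1,0.2,0],0,0.95]
    - [[0.1,0.2,0],0.05,0.95]
    - [[0.1,0.2,0],0.1,0.95]
    - [[0.1,0.2,0],0.15,0.95]
    - [[0.1,0.2,0],0.2,0.95]

```text
clock: 5.53
tool_pos: [0.4735, 0.0387, 0.0894]
orientation: [179.9, 0.0, -137.3]
force: [-3.3, 4.1, 1.6]
opening: 0.0159
gripper_force: 30.0
```

Run:
```python
from h import *
o=ctrl.get_obs();print({k:np.round(o[k],3) for k in('clock','tool_pos','orientation','force','moment','opening','gripper_force')})
```

```text
{'clock': np.float64(5.533), 'tool_pos': array([0.474, 0.039, 0.089]), 'orientation': array([ 1.79939e+02,  1.00000e-03, -1.37317e+02]), 'force': array([-3.301,  4.129,  1.607]), 'moment': array([ 1.437,  1.061, -0.104]), 'opening': np.float64(0.016), 'gripper_force': np.float64(29.975)}
```

>>> apply_moves:
  commands:
    - [[0,0,0],0.05,0.95]
    - [[0,0,0],0.1,0.95]
    - [[0,0,0],0.15,0.95]
    - [[0,0,0],0.2,0.95]
    - [[0,0,0],0.25,0.95]
    - [[0,0,0],0.3,0.95]

```text
clock: 6.03
tool_pos: [0.4744, 0.038, 0.0895]
orientation: [-180.0, 0.0, -120.1]
force: [3.5, -2.7, -3.0]
opening: 0.0155
gripper_force: 30.1
```

Run:
```python
from h import *
o=ctrl.get_obs();print({k:np.round(o[k],3) for k in('clock','tool_pos','orientation','force','moment','opening','gripper_force','tau')})
s=shot('wrist','w2')
```

```text
{'clock': np.float64(6.033), 'tool_pos': array([0.474, 0.038, 0.089]), 'orientation': array([-1.79972e+02,  6.00000e-03, -1.20134e+02]), 'force': array([ 3.543, -2.714, -3.016]), 'moment': array([-1.125, -1.292, -0.383]), 'opening': np.float64(0.016), 'gripper_force': np.float64(30.055), 'tau': array([  2.118, -38.882,  21.1  ,   4.399,  -0.645,  -0.641])}
```

View pics/w2.png

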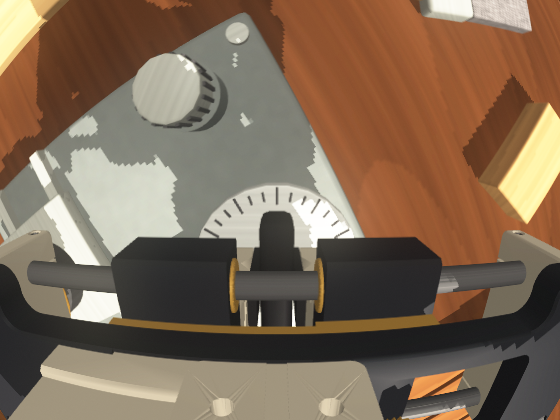

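The bar sits vertical in the image, in line with the jaws, so the wheel turned with the gripper. It is not clamped.

>>> apply_moves:
  commands:
    - [[0,0.1,0],0.1,0.95]
    - [[0,0.1,0],0.2,0.95]
    - [[0,0.1,0],0.3,0.95]
    - [[0,0.1,0],0.4,0.95]
    - [[0,0.1,0],0.5,0.95]
    - [[0,0.1,0],0.6,0.95]
    - [[0,0.1,0],0.7,0.95]
    - [[0,0.1,0],0.8,0.95]
    - [[0,0.1,0],0.9,0.95]
    - [[0,0.1,0],1.0,0.95]
    - [[0,0.1,0],1.1,0.95]
    - [[0,0.1,0],1.2,0.95]
    - [[0,0.1,0],1.3,0.95]
    - [[0,0.1,0],1.4,0.95]
    - [[0,0.1,0],1.4,0.95]
    - [[0,0.1,0],1.4,0.95]

```text
clock: 7.42
tool_pos: [0.4793, 0.0393, 0.0897]
orientation: [-179.7, -0.4, -40.0]
force: [28.2, -14.3, -26.1]
opening: 0.0156
gripper_force: 30.0
```

Run:
```python
from h import *
o=ctrl.get_obs();print({k:np.round(o[k],3) for k in('clock','tool_pos','orientation','force','moment','opening','joint_pos')})
s=shot('wrist','w3')
s=shot('top')
for d in ctrl.spot_point(s,'plate_top')[:2]: print(d, at(s,d['at'],.088))
```

```text
{'clock': np.float64(7.417), 'tool_pos': array([0.479, 0.039, 0.09 ]), 'orientation': array([-179.674,   -0.355,  -39.978]), 'force': array([ 28.15 , -14.256, -26.078]), 'moment': array([-5.084, -9.69 , -0.013]), 'opening': np.float64(0.016), 'joint_pos': array([ 28.359,  11.504, -35.358,   0.308, -42.704,  21.437])}
{'at': [262.9, 184.0], 'score': 0.68} [0.63746342 0.00381065 0.088     ]
```

>>> apply_moves:
  commands:
    - [[0,0,0],0,0.5]
    - [[0,0,0],0,0.5]
    - [[0,0,0],0,0.5]
    - [[0.3,0.15,0],0,0.5]
    - [[0.3,0.15,0],0,0.5]
    - [[0.3,0.15,0],0,0.5]
    - [[0.3,0.15,0],0,0.95]
    - [[0.3,0.15,0],0,0.95]
    - [[0.3,0.15,0],0,0.95]
    - [[0.3,0.15,0],0,0.95]
    - [[0.3,0.15,0],0,0.95]
    - [[0.3,0.15,0],0,0.95]
    - [[0.3,0.15,0],0,0.95]
    - [[0.3,0.15,0],0,0.95]

```text
clock: 8.73
tool_pos: [0.4774, 0.041, 0.0896]
orientation: [-179.9, -0.0, -40.0]
force: [1.5, 4.6, -1.5]
opening: 0.0156
gripper_force: 30.0
```

Run:
```python
from h import *
o=ctrl.get_obs();print({k:np.round(o[k],3) for k in('clock','tool_pos','orientation','force','moment','opening','gripper_force')})
```

```text
{'clock': np.float64(8.733), 'tool_pos': array([0.477, 0.041, 0.09 ]), 'orientation': array([-1.79945e+02, -1.30000e-02, -4.00250e+01]), 'force': array([ 1.525,  4.6  , -1.46 ]), 'moment': array([ 1.324, -0.3  ,  0.081]), 'opening': np.float64(0.016), 'gripper_force': np.float64(30.003)}
```

>>> apply_moves:
  commands:
    - [[0,0,0],-0.08,0.95]
    - [[0,0,0],-0.16,0.95]
    - [[0,0,0],-0.24,0.95]
    - [[0,0,0],-0.32,0.95]
    - [[0,0,0],-0.4,0.95]
    - [[0,0,0],-0.48,0.95]
    - [[0,0,0],-0.56,0.95]
    - [[0,0,0],-0.64,0.95]
    - [[0,0,0],-0.72,0.95]
    - [[0,0,0],-0.78,0.95]
    - [[0,0,0],-0.83,0.95]
    - [[0,0,0],-0.86,0.95]
    - [[0,0,0],-0.89,0.95]
    - [[0,0,0],-0.89,0.95]
    - [[0,0,0],-0.89,0.95]
    - [[0,0,0],-0.89,0.95]

```text
clock: 10.07
tool_pos: [0.4767, 0.0406, 0.0896]
orientation: [180.0, 0.0, -91.0]
force: [-2.4, 5.0, 1.7]
opening: 0.0158
gripper_force: 30.0
```

Run:
```python
from h import *
o=ctrl.get_obs();print({k:np.round(o[k],3) for k in('clock','tool_pos','orientation','force','moment','opening','gripper_force')})
```

```text
{'clock': np.float64(10.067), 'tool_pos': array([0.477, 0.041, 0.09 ]), 'orientation': array([ 1.79975e+02,  1.10000e-02, -9.09780e+01]), 'force': array([-2.372,  4.981,  1.661]), 'moment': array([1.725, 1.176, 0.079]), 'opening': np.float64(0.016), 'gripper_force': np.float64(30.0)}
```

Next I release the wheel, lift, and check the line from above.

>>> apply_moves:
  commands:
    - [[0,0,0],0,0.3]
    - [[0,0,0],0,0.3]
    - [[0,0,0],0,0.3]
    - [[0,0,0],0,0.3]
    - [[0,0,4],0,0.3]
    - [[0,0,8],0,0.1]
    - [[-3,0,12],0,0]
    - [[-6,0,15],0,0]
    - [[-6,0,15],0,0]
    - [[-6,0,15],0,0]
    - [[-6,0,15],0,0]

```text
clock: 10.98
tool_pos: [0.4169, 0.0406, 0.2399]
orientation: [-179.9, 0.1, -91.0]
force: [-0.0, 0.7, -0.7]
opening: 0.0831
gripper_force: 0.0
```

Run:
```python
from h import *
s=shot('wrist','w4');s['fish']=1
np.save('w4T',s['T'])
cv2.imwrite('pics/w4.png',cv2.resize(cv2.cvtColor(s['img'],cv2.COLOR_RGB2BGR)[60:300,140:440],None,fx=2.5,fy=2.5,interpolation=cv2.INTER_CUBIC))
o=ctrl.get_obs();print(o['tool_pos'])
for t,z in dict(wheel_grip=.083,lock_grip=.077,plate_top=.088,press=0).items():
    for d in ctrl.spot_point(s,t)[:1]:
        print(t,round(d['score'],2),np.round(d['at'],1),np.round(at(s,d['at'],z)[:2],4))
```

```text
[0.41694295 0.04048149 0.23904466]
lock_grip 0.89 [213.2  91.9] [ 0.474  -0.0669]
plate_top 0.72 [161.8 159.6] [ 0.5238 -0.006 ]
press 0.96 [159.6 159.6] [5.592e-01 3.000e-04]
```

View pics/w4.png

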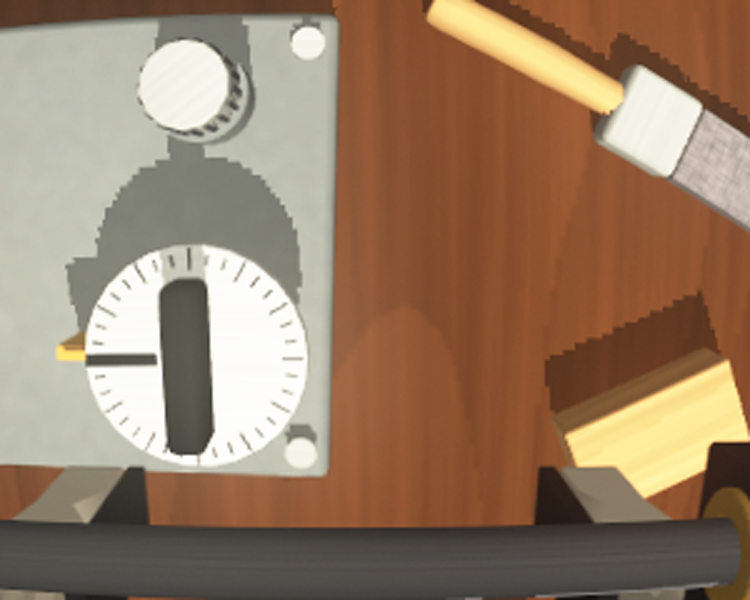

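The crop shows the line's outer end at (87,360) and the pointer at about (70,352). The line is slightly anticlockwise of the mark.

Run:
```python
from h import *
s=shot('wrist');s['fish']=1
P=lambda p,z:at(s,(140+(p[0]-.75)/2.5,60+(p[1]-.75)/2.5),z)[:2]
a=lambda v:np.degrees(np.arctan2(v[1],v[0]))
c=P((197,355),.068)
print('dial c',c,'r',[np.linalg.norm(P(q,.068)-c) for q in((87,360),(307,358),(190,246),(200,466))])
print('line',a(P((88,361),.068)-P((156,360),.068)),a(P((88,361),.068)-c))
for z in(.05,.06,.068): print('pointer',z,a(P((70,352),z)-c),np.linalg.norm(P((70,352),z)-c))
b1,b2=P((183,280),.094),P((190,455),.094)
b1,b2=P((183,280),.094),P((190,455),.094);print('bar',(b1+b2)/2,a(b1-b2)+90)
print('edge yaw',a(P((328,474),.03)-P((337,18),.03))-90,'screws',a(P((302,453),.034)-P((308,42),.034))-90)
k=P((184,85),.09);print('knob',k,'yaw',a(c-k)-90,np.linalg.norm(c-k))
```

```text
dial c [0.47384221 0.03886111] r [np.float64(0.04593440195295689), np.float64(0.043624185743122115), np.float64(0.04317997602699732), np.float64(0.04660817314397668)]
line -0.6638993425302175 1.6125854421032486
pointer 0.05 0.9912017932908138 0.0594085232138002
pointer 0.06 -1.0512474249053765 0.05584935855753038
pointer 0.068 -2.8806555126866624 0.0530592647476827
bar [0.47344732 0.03867761] -1.4328140037609671
edge yaw -2.3110315368595877 screws -2.2943037401363
knob [ 0.47051241 -0.06414347] yaw -1.8515400549647865 0.10305838087840215
```

>>> apply_moves:
  commands:
    - [[4.3,-29,2],1.585,0]
    - [[4.3,-29,2],1.585,0]
    - [[4.3,-29,2],1.585,0]
    - [[4.3,-29,2],1.585,0]
    - [[4.3,-29,2],1.585,0]
    - [[4.3,-29,2],1.585,0]
    - [[4.3,-29,2],1.585,0]
    - [[4.3,-29,2],1.585,0]
    - [[4.3,-29,2],1.585,0]
    - [[4.3,-29,2],1.585,0]
    - [[4.3,-29,2],1.585,0]
    - [[4.3,-29,2],1.585,0]
    - [[4.3,-29,2],1.585,0]
    - [[4.3,-29,2],1.585,0]
    - [[4.3,-29,2],1.585,0]
    - [[4.3,-29,2],1.585,0]

```text
clock: 12.62
tool_pos: [0.46, -0.2496, 0.2588]
orientation: [-180.0, 0.1, -0.4]
force: [-1.2, -0.1, 0.7]
opening: 0.088
gripper_force: 0.0
```

Run:
```python
from h import *
o=ctrl.get_obs();print(o['tool_pos'],o['orientation'],np.round(o['joint_pos'],1))
ss={n:shot(n,n+'5') for n in('wrist','top','scene')};ss['wrist']['fish']=1
H=dict(plate_top=.088,tall_mid=.057,medium_mid=.05,short_mid=.043,tiny_mid=.036,rack=0,press=0)
R={}
for t,z in H.items():
    for n,s in ss.items():
        for d in ctrl.spot_point(s,t)[:3]:
            if d['score']>.2: print(t,n,round(d['score'],2),np.round(d['at'],1),np.round(at(s,d['at'],z)[:2],3))
```

```text
[ 0.45999453 -0.24963648  0.25876289] [-1.79989276e+02  8.78497033e-02 -3.61734904e-01] [ -7.    5.7 -16.9  -0.  -67.6  96.6]
plate_top wrist 0.56 [57. 58.] [ 0.629 -0.006]
plate_top top 0.56 [268.  185.8] [ 0.633 -0.009]
plate_top scene 0.48 [404.6 207.8] [0.586 0.255]
tall_mid wrist 0.61 [309.  189.5] [ 0.466 -0.285]
tall_mid scene 0.79 [184.9 189.5] [ 0.461 -0.285]
tall_mid scene 0.68 [166.2 243. ] [ 0.649 -0.309]
medium_mid top 0.41 [247.9 248.4] [0.478 0.046]
short_mid wrist 0.63 [334.5  33.9] [ 0.64  -0.315]
short_mid top 0.84 [420.5 134.6] [ 0.763 -0.4  ]
short_mid top 0.72 [385.9 180.6] [ 0.646 -0.309]
short_mid top 0.69 [265.4 219.9] [0.55 0.  ]
short_mid scene 0.86 [165.3 244.1] [ 0.639 -0.314]
short_mid scene 0.21 [185.3 187.3] [ 0.435 -0.289]
tiny_mid wrist 0.87 [313.7 259.6] [ 0.376 -0.294]
tiny_mid top 0.46 [384.9 284.2] [ 0.383 -0.301]
tiny_mid scene 0.71 [188.1 174.7] [ 0.373 -0.289]
rack top 0.87 [152.7 241.7] [0.498 0.302]
rack scene 0.92 [404.1 208.8] [0.496 0.292]
press wrist 0.82 [ 91.7 121.5] [ 0.556 -0.   ]
press wrist 0.49 [55.  60.6] [0.655 0.067]
press top 0.69 [267.  216.7] [ 0.56  -0.002]
press scene 0.84 [297.2 228.6] [0.559 0.002]
```

View pics/wrist5.png

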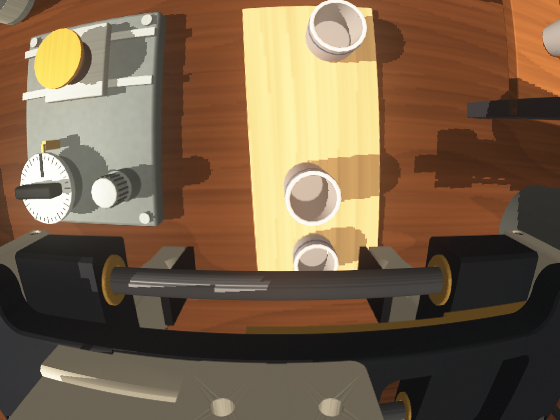

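The wrist view shows three cups on the board with rims at (337,27), (312,197) and (316,260). The brass plate is at (60,57). Next I measure cup heights from scene crops to tell which cup is missing.

Run:
```python
import cv2
a=cv2.imread('pics/scene5.png')[155:275,130:230];cv2.imwrite('pics/c5.png',cv2.resize(a,None,fx=5,fy=5,interpolation=cv2.INTER_CUBIC))
```

```text
(no output)
```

View pics/c5.png

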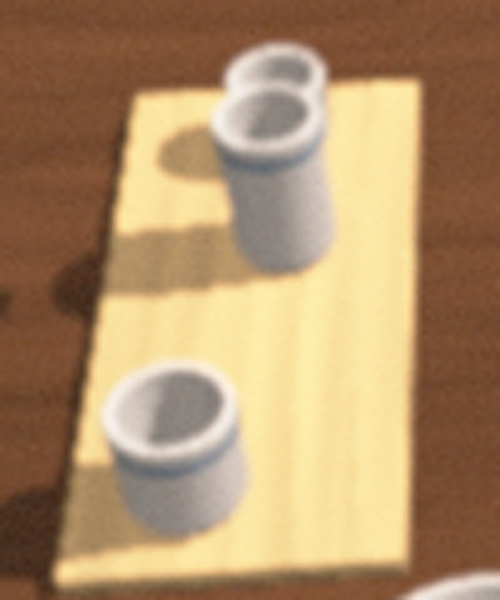

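The crop shows the rim centres in scene pixels at (183.5,179) for the tall-looking cup, (164.3,237) for the near cup and (185.3,171.3) for the back one.

Run:
```python
from h import *
ss={n:shot(n) for n in('wrist','scene')};w=ss['wrist'];w['fish']=1;s=ss['scene']
for n,a,b in(('mid',(312.5,197),(183.5,179)),('far',(337.5,27),(164.3,237)),('near',(316,260),(185.3,171.3))):
    print(n,tri(ray(w,a),ray(s,b)))
    for h in(90,76,62,48): print(h,at(w,a,.012+h/1e3)[:2],at(s,b,.012+h/1e3)[:2])
```

```text
mid (array([ 0.4662756 , -0.28353636,  0.09680492]), np.float64(0.001049874163257519))
90 [ 0.46740393 -0.28346976] [ 0.47266515 -0.28162077]
76 [ 0.46454743 -0.28505684] [ 0.45538126 -0.28535763]
62 [ 0.46169093 -0.28664393] [ 0.43809737 -0.28909449]
48 [ 0.45883444 -0.28823101] [ 0.42081348 -0.29283135]
far (array([ 0.64078793, -0.31273574,  0.06856681]), np.float64(0.0009402892559912247))
90 [ 0.6295012  -0.30680574] [ 0.67314401 -0.30239389]
76 [ 0.63425684 -0.3094887 ] [ 0.65962037 -0.30652038]
62 [ 0.63901248 -0.31217165] [ 0.64609673 -0.31064687]
48 [ 0.64376813 -0.3148546 ] [ 0.63257309 -0.31477336]
near (array([ 0.38485188, -0.29333219,  0.05748806]), np.float64(0.0024008928436973142))
90 [ 0.40361134 -0.28869908] [ 0.44157263 -0.28032434]
76 [ 0.39775912 -0.29053174] [ 0.42370556 -0.28403688]
62 [ 0.3919069 -0.2923644] [ 0.40583849 -0.28774943]
48 [ 0.38605468 -0.29419706] [ 0.38797142 -0.29146197]
```

>>> apply_moves:
  commands:
    - [[0.7,-3.5,0],0,0]
    - [[0.7,-3.5,-4],0,0]
    - [[0.7,-3.5,-8],0,0]
    - [[0.7,-3.5,-12],0,0]
    - [[0.7,-3.5,-15],0,0]
    - [[0.7,-3.5,-17],0,0]
    - [[0.7,-3.5,-19],0,0]
    - [[0.7,-3.5,-19],0,0]
    - [[0.7,-3.5,-19],0,0.7]
    - [[0.7,-3.5,-19],0,0.7]
    - [[0.7,-3.5,-19],0,0.7]
    - [[0.7,-3.5,-19],0,0.7]
    - [[0.7,-3.5,-19],0,0.7]
    - [[0.7,-3.5,-19],0,0.7]
    - [[0.7,-3.5,-19],0,0.7]
    - [[0.7,-3.5,-19],0,0.7]

```text
clock: 15.25
tool_pos: [0.4674, -0.2845, 0.0704]
orientation: [180.0, -0.1, -0.2]
force: [-1.4, 2.0, 6.8]
opening: 0.0534
gripper_force: 30.0
```

>>> apply_moves:
  commands:
    - [[0,0,4],0,0.75]
    - [[0,0,8],0,0.75]
    - [[0,0,11.5],0,0.75]
    - [[4,4,11.5],0,0.75]
    - [[6,7.5,11.5],0,0.75]
    - [[8,11,11.5],0,0.75]
    - [[10,14.5,11.5],0,0.75]
    - [[12,18,11.5],0,0.75]
    - [[14,21.5,11.5],0,0.75]
    - [[16.3,25,11.5],0,0.75]
    - [[16.3,27.8,11.5],0,0.75]
    - [[16.3,27.8,11.5],0,0.75]
    - [[16.3,27.8,11.5],0,0.75]
    - [[16.3,27.8,10.5],0,0.75]
    - [[16.3,27.8,9.5],0,0.75]
    - [[16.3,27.8,8.8],0,0.75]
    - [[16.3,27.8,8.8],0,0.75]
    - [[16.3,27.8,8.8],0,0.75]

```text
clock: 16.75
tool_pos: [0.6293, -0.0075, 0.1566]
orientation: [180.0, 0.1, -0.3]
force: [0.2, 0.0, -1.7]
opening: 0.0531
gripper_force: 30.0
```

Run:
```python
from h import *
o=ctrl.get_obs();print(o['tool_pos'],o['force'],o['opening'])
s=shot('wrist','w6');s['fish']=1
t=shot('scene','s6')
for n,q in((s,'wrist'),(t,'scene')):
  for k,z in(('tall_mid',.145),('plate_top',.088)):
    for d in ctrl.spot_point(n,k)[:1]: print(q,k,d,at(n,d['at'],z))
a=cv2.imread('pics/s6.png')[130:250,220:340];b=cv2.imread('pics/w6.png')
cv2.imwrite('pics/c6.png',np.hstack([cv2.resize(a,(400,400),interpolation=cv2.INTER_CUBIC),cv2.resize(b[20:300,140:420],(400,400))]))
```

```text
[ 0.62931875 -0.00754993  0.15662236] [ 0.1501153   0.01404439 -1.71752895] 0.05306704039845598
wrist tall_mid {'at': [277.7, 273.1], 'score': 0.68} [ 0.62682555 -0.00818827  0.145     ]
scene tall_mid {'at': [296.3, 204.1], 'score': 0.78} [ 0.62470869 -0.00915484  0.145     ]
```

View pics/c6.png

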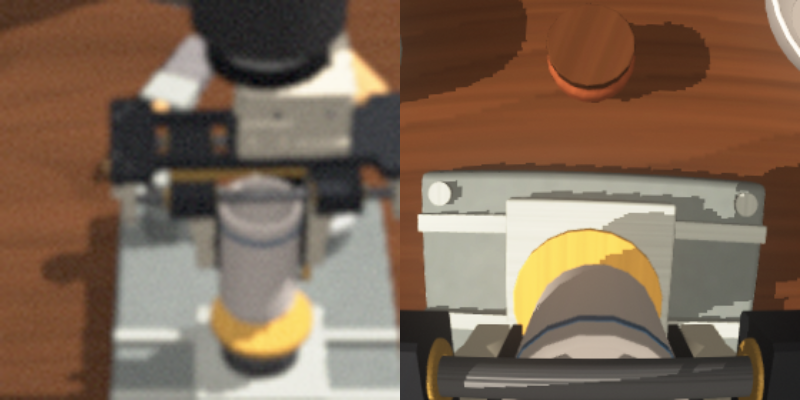

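The views show the cup just above the plate, centred sideways. The plate's front edge is at crop (588,228), and the cup's front bottom edge is near row 265.

Run:
```python
from h import *
s=shot('wrist');s['fish']=1
f=lambda c,r:(140+(c-400)*.7,20+r*.7)
for n,p,z in(('front',(588,228),.088),('left',(515,305),.088),('right',(662,305),.088),('cupfront',(594,265),.0985)): print(n,at(s,f(*p),z))
i=s['img'].astype(int)
m=((i[...,0]>150)&(i[...,1]>110)&(i[...,2]<110)).astype(np.uint8); m[:160]=0;m[250:]=0;m[:,:215]=0;m[:,330:]=0
c=max(cv2.findContours(m,0,1)[0],key=cv2.contourArea)[:,0]
# upper outer arc: top pixel per column
U=np.array([(x,c[c[:,0]==x,1].min()) for x in np.unique(c[:,0])])
W=np.array([at(s,u,.088)[:2] for u in U.astype(float)])
from scipy.optimize import least_squares
r=least_squares(lambda q:np.hypot(*(W-q[:2]).T)-.036,[.63,-.006],loss='soft_l1',f_scale=.001);print(len(W),r.x,r.cost)
```

```text
front [ 0.66723785 -0.00358395  0.088     ]
left [0.63035218 0.03186476 0.088     ]
right [ 0.63005784 -0.03875654  0.088     ]
cupfront [ 0.65225667 -0.00626853  0.0985    ]
103 [ 0.6297284  -0.00416494] 1.026338964606432e-05
```

>>> apply_moves:
  commands:
    - [[0.3,0.3,0],0,0.75]
    - [[0.3,0.3,-0.6],0,0.75]
    - [[0.3,0.3,-1.0],0,0.75]
    - [[0.3,0.3,-1.4],0,0.75]
    - [[0.3,0.3,-1.8],0,0.75]
    - [[0.3,0.3,-2.1],0,0.75]
    - [[0.3,0.3,-2.2],0,0.75]
    - [[0.3,0.3,-2.2],0,0.75]
    - [[0.3,0.3,-2.2],0,0.75]
    - [[0.3,0.3,-2.2],0,0.75]
    - [[0.3,0.3,-2.2],0,0.75]
    - [[0.3,0.3,-2.2],0,0.75]

```text
clock: 18.1
tool_pos: [0.6332, -0.0033, 0.1364]
orientation: [-180.0, -0.1, -0.2]
force: [-2.2, 3.1, 7.3]
opening: 0.0529
gripper_force: 30.0
```

>>> apply_moves:
  commands:
    - [[-0.1,0,-0.15],0,0.75]
    - [[-0.1,0,-0.25],0,0.75]
    - [[-0.1,0,-0.3],0,0.75]
    - [[-0.1,0,-0.3],0,0.75]
    - [[-0.1,0,-0.3],0,0.75]
    - [[-0.1,0,-0.3],0,0.75]
    - [[-0.1,0,-0.3],0,0.75]

```text
clock: 18.68
tool_pos: [0.6334, -0.0033, 0.1362]
orientation: [180.0, -0.3, -0.1]
force: [-8.0, 1.7, 21.5]
opening: 0.0528
gripper_force: 29.9
```

Run:
```python
from h import *
o=ctrl.get_obs();print(o['tool_pos'],o['force'],o['opening'])
s=shot('wrist');s['fish']=1
f=lambda c,r:(140+(c-400)*.7,20+r*.7)
i=s['img'].astype(int)
m=((i[...,0]>150)&(i[...,1]>110)&(i[...,2]<110)).astype(np.uint8); m[:140]=0;m[250:]=0;m[:,:200]=0;m[:,345:]=0
c=max(cv2.findContours(m,0,1)[0],key=cv2.contourArea)[:,0]
U=np.array([(x,c[c[:,0]==x,1].min()) for x in np.unique(c[:,0])])
W=np.array([at(s,u,.078)[:2] for u in U.astype(float)])
from scipy.optimize import least_squares
r=least_squares(lambda q:np.hypot(*(W-q[:2]).T)-.036,[.63,-.006],loss='soft_l1',f_scale=.001);print('plate',len(W),r.x,r.cost)
L=np.array([(x,c[c[:,0]==x,1].max()) for x in np.unique(c[:,0])[20:-20]])
V=np.array([at(s,u,.078)[:2] for u in L.astype(float)])
r=least_squares(lambda q:np.hypot(*(V-q[:2]).T)-.027,[.63,-.006],loss='soft_l1',f_scale=.001);print('cup',len(V),r.x,r.cost)
cv2.imwrite('pics/c7.png',cv2.cvtColor(s['img'][100:300,180:380],cv2.COLOR_RGB2BGR))
```

```text
[ 0.63343648 -0.00330697  0.1362068 ] [-8.02700403  1.6738808  21.45147992] 0.05280226443903497
plate 108 [ 0.62970214 -0.00376537] 8.008786591667667e-06
cup 68 [ 0.62955861 -0.00280742] 3.3817828247174474e-06
```

The fitted circles put the cup within 1 mm of the plate's centre, and the 21 N reading means the plate is bottomed. Next is the rack.

>>> apply_moves:
  commands:
    - [[0,0,2],0,0.75]
    - [[0,0,4.2],0,0.75]
    - [[0,3,4.2],0,0.75]
    - [[-0.5,6,4.2],0,0.75]
    - [[-1,9,4.2],0,0.75]
    - [[-1.5,12,4.2],0,0.75]
    - [[-2,15,4.2],0,0.75]
    - [[-2.5,18,4.2],0,0.75]
    - [[-3,21,4.2],0,0.75]
    - [[-3,24,4.2],0,0.75]
    - [[-3,27,4.2],0,0.75]
    - [[-3,30.3,4.2],0,0.75]
    - [[-3,30.3,4.2],0,0.75]
    - [[-3,30.3,1],0,0.75]
    - [[-3,30.3,-2],0,0.75]
    - [[-3,30.3,-4],0,0.75]
    - [[-3,30.3,-4.6],0,0.75]
    - [[-3,30.3,-4.8],0,0.75]
    - [[-3,30.3,-4.8],0,0.75]
    - [[-3,30.3,-4.8],0,0.75]

```text
clock: 20.4
tool_pos: [0.6024, 0.2997, 0.0851]
orientation: [-180.0, -0.0, -0.2]
force: [0.5, 0.1, -1.4]
opening: 0.0532
gripper_force: 30.0
```

Run:
```python
from h import *
o=ctrl.get_obs();print(o['tool_pos'],o['force'],o['orientation'],o['opening'],np.round(o['joint_pos'],1))
s=shot('wrist','w8')
```

```text
[0.60242718 0.2996786  0.08512362] [ 0.52370927  0.10462675 -1.41632175] [-1.79974435e+02 -4.20534890e-02 -2.18579540e-01] 0.0532328512169516 [ 43.   27.7 -10.3   0.  -51.9  46.8]
```

View pics/w8.png

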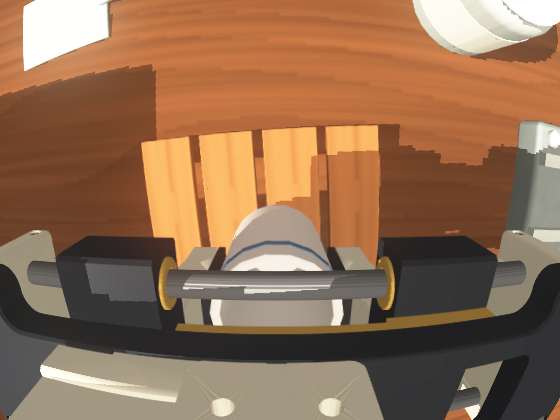

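The wrist view shows the beaker, at about (278,250), over the middle of the slats, which span columns 145 to 380.

>>> apply_moves:
  commands:
    - [[0,0,-0.15],0,0.75]
    - [[0,0,-0.3],0,0.75]
    - [[0,0,-0.3],0,0.75]
    - [[0,0,-0.3],0,0.6]
    - [[0,0,-0.3],0,0.2]
    - [[0,0,-0.3],0,0]
    - [[0,0,-0.3],0,0]
    - [[0,0,-0.3],0,0]
    - [[0,0,-0.3],0,0]
    - [[0,0,2],0,0]
    - [[0,0,6],0,0]
    - [[0,0,10],0,0]
    - [[0,0,14],0,0]
    - [[0,0,17],0,0]
    - [[0,-4,17],0,0]
    - [[0,-8,17],0,0]

```text
clock: 21.78
tool_pos: [0.6026, 0.2207, 0.2569]
orientation: [-179.9, -0.2, -0.0]
force: [0.2, -0.9, -1.3]
opening: 0.0872
gripper_force: 0.0
```

>>> apply_moves:
  commands:
    - [[3.2,-53,0],0,0]
    - [[3.2,-53,0],0,0]
    - [[3.2,-53,0],0,0]
    - [[3.2,-53,0],0,0]
    - [[3.2,-53,0],0,0]
    - [[3.2,-53,0],0,0]
    - [[3.2,-53,0],0,0]
    - [[3.2,-53,0],0,0]
    - [[3.2,-53,0],0,0]
    - [[3.2,-53,0],0,0]
    - [[3.2,-53,0],0,0]
    - [[3.2,-53,0],0,0]
    - [[3.2,-53,0],0,0]
    - [[3.2,-53,0],0,0]
    - [[3.2,-53,0],0,0]
    - [[3.2,-53,0],0,0]
    - [[3.2,-53,0],0,0]

```text
clock: 23.2
tool_pos: [0.634, -0.3097, 0.2546]
orientation: [-180.0, 0.0, -0.2]
force: [0.0, 0.7, 0.2]
opening: 0.0877
gripper_force: 0.0
```

Run:
```python
from h import *
o=ctrl.get_obs();print(o['tool_pos'],o['orientation'])
ss={n:shot(n,n+'9') for n in('wrist','top','scene')};ss['wrist']['fish']=1
H=dict(tall_mid=.069,medium_mid=.05,short_mid=.043,tiny_mid=.036,pot_mid=.0275)
for t,z in H.items():
    for n,s in ss.items():
        for d in ctrl.spot_point(s,t)[:3]:
            if d['score']>.3: print(t,n,round(d['score'],2),np.round(d['at'],1),np.round(at(s,d['at'],z)[:2],3))
cv2.imwrite('pics/c9.png',np.hstack([cv2.imread('pics/wrist9.png')[:300,140:480],cv2.imread('pics/top9.png')[110:410,100:440]]))
```

```text
[ 0.63402562 -0.30965278  0.25459434] [-1.79992471e+02  3.37248248e-03 -1.73860294e-01]
tall_mid wrist 0.34 [ 48.7 101.5] [ 0.756 -0.042]
tall_mid top 0.84 [147.3 201.9] [0.599 0.297]
tall_mid scene 0.66 [421.8 216.4] [0.598 0.298]
short_mid wrist 0.96 [280.9 185.8] [ 0.643 -0.315]
short_mid wrist 0.86 [362.9  87.7] [ 0.753 -0.404]
short_mid top 0.68 [385.9 179.6] [ 0.649 -0.309]
short_mid top 0.67 [145.2 201.7] [0.602 0.31 ]
short_mid scene 0.91 [115.3 289.3] [ 0.767 -0.403]
short_mid scene 0.58 [165.1 243.6] [ 0.638 -0.315]
tiny_mid top 0.83 [385.8 284. ] [ 0.383 -0.303]
tiny_mid scene 0.63 [187.4 174.4] [ 0.371 -0.291]
tiny_mid scene 0.55 [183.6 218.3] [ 0.547 -0.283]
pot_mid wrist 0.72 [ 52.2 105.3] [ 0.757 -0.014]
pot_mid top 0.67 [267.2 143.7] [ 0.75  -0.006]
pot_mid scene 0.91 [301.1 281.8] [ 0.751 -0.004]
```

View pics/c9.png

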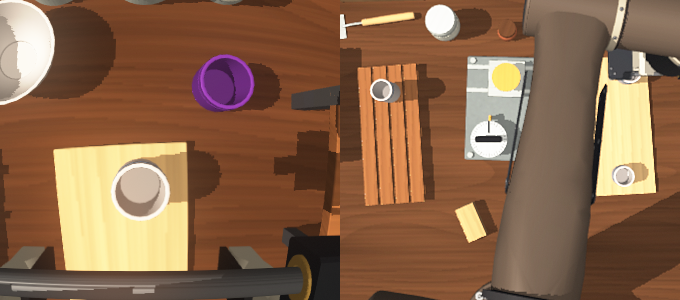

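The left crop shows the cup rim at wrist pixel (280,191) and the purple cup well clear at (363,83). The right crop shows the tall cup standing on the rack.

>>> apply_moves:
  commands:
    - [[0.8,-0.4,-1],0,0]
    - [[0.8,-0.4,-5],0,0]
    - [[0.8,-0.4,-9],0,0]
    - [[0.8,-0.4,-13],0,0]
    - [[0.8,-0.4,-16],0,0]
    - [[0.8,-0.4,-18.5],0,0]
    - [[0.8,-0.4,-20.4],0,0]
    - [[0.8,-0.4,-20.4],0,0]
    - [[0.8,-0.4,-20.4],0,0.7]
    - [[0.8,-0.4,-20.4],0,0.7]
    - [[0.8,-0.4,-20.4],0,0.7]
    - [[0.8,-0.4,-20.4],0,0.7]
    - [[0.8,-0.4,-20.4],0,0.7]
    - [[0.8,-0.4,-20.4],0,0.7]
    - [[0.8,-0.4,-20.4],0,0.7]
    - [[0.8,-0.4,-20.4],0,0.7]

```text
clock: 25.43
tool_pos: [0.6428, -0.3145, 0.0521]
orientation: [180.0, -0.1, -0.2]
force: [-0.9, 2.8, 6.5]
opening: 0.06
gripper_force: 30.0
```

>>> apply_moves:
  commands:
    - [[0,0,4],0,0.75]
    - [[0,0,8],0,0.75]
    - [[0,0,11],0,0.75]
    - [[-0.3,4,11],0,0.75]
    - [[-0.6,7.5,11],0,0.75]
    - [[-1.1,11,11],0,0.75]
    - [[-1.1,14.5,11],0,0.75]
    - [[-1.1,18,11],0,0.75]
    - [[-1.1,21.5,11],0,0.75]
    - [[-1.1,25,11],0,0.75]
    - [[-1.1,28,11],0,0.75]
    - [[-1.1,31,11],0,0.75]
    - [[-1.1,31,11],0,0.75]
    - [[-1.1,31,9.5],0,0.75]
    - [[-1.1,31,8.3],0,0.75]
    - [[-1.1,31,8.3],0,0.75]
    - [[-1.1,31,8.3],0,0.75]

```text
clock: 26.85
tool_pos: [0.6301, -0.0051, 0.1324]
orientation: [180.0, 0.2, -0.3]
force: [-0.5, -0.1, -1.8]
opening: 0.06
gripper_force: 30.0
```

```bash
cat >> h.py <<'E'
from scipy.optimize import least_squares
def plate(zp,zc,rc):
    s=shot('wrist');s['fish']=1
    i=s['img'].astype(int)
    m=((i[...,0]>150)&(i[...,1]>110)&(i[...,2]<110)).astype(np.uint8); m[:120]=0;m[260:]=0;m[:,:190]=0;m[:,355:]=0
    c=max(cv2.findContours(m,0,1)[0],key=cv2.contourArea)[:,0]
    for nm,f,z,r,k in(('plate',np.min,zp,.036,0),('cup',np.max,zc,rc,20)):
        xs=np.unique(c[:,0]);xs=xs[k:len(xs)-k]
        W=np.array([at(s,(float(x),float(f(c[c[:,0]==x,1]))),z)[:2] for x in xs])
        q=least_squares(lambda q:np.hypot(*(W-q[:2]).T)-r,[.63,-.006],loss='soft_l1',f_scale=.001);print(nm,len(W),q.x.round(4),q.cost)
    return s
E
python3 - <<'E'
from h import *
o=ctrl.get_obs();print(o['tool_pos'],o['force'])
b=o['tool_pos'][2]-.0401;print('bottom',b)
plate(.088,b,.030)
E
```

```text
[ 0.63005407 -0.00509283  0.13238112] [-0.53348017 -0.11096447 -1.75097684]
bottom 0.09228112326186391
plate 115 [ 0.6296 -0.0036] 9.91813290209795e-06
cup 75 [ 0.6268 -0.0045] 3.751165174812655e-06
```

>>> apply_moves:
  commands:
    - [[0.2,0.1,0],0,0.75]
    - [[0.2,0.1,-0.4],0,0.75]
    - [[0.2,0.1,-0.8],0,0.75]
    - [[0.2,0.1,-1.2],0,0.75]
    - [[0.2,0.1,-1.6],0,0.75]
    - [[0.2,0.1,-1.8],0,0.75]
    - [[0.2,0.1,-1.9],0,0.75]
    - [[0.2,0.1,-1.9],0,0.75]
    - [[0.2,0.1,-1.9],0,0.75]
    - [[0.2,0.1,-1.9],0,0.75]
    - [[0.2,0.1,-1.9],0,0.75]

```text
clock: 27.82
tool_pos: [0.6342, -0.0036, 0.1179]
orientation: [180.0, -0.2, -0.2]
force: [-5.7, 1.3, 19.5]
opening: 0.0601
gripper_force: 30.0
```

Run:
```python
from h import *
o=ctrl.get_obs();print(o['tool_pos'],o['force'],o['orientation'])
plate(.078,.078,.030)
```

```text
[ 0.63421844 -0.0035602   0.11786265] [-5.65183216  1.30623831 19.49904884] [ 1.79983062e+02 -2.20585992e-01 -1.55197834e-01]
plate 117 [ 0.6296 -0.0035] 1.1360096796734617e-05
cup 77 [ 0.6311 -0.0032] 3.954073635527709e-06
```

>>> apply_moves:
  commands:
    - [[0,0,2.5],0,0.75]
    - [[0,0,5],0,0.75]
    - [[-1,3,5],0,0.75]
    - [[-2.5,6,5],0,0.75]
    - [[-4,9,5],0,0.75]
    - [[-5.5,12,5],0,0.75]
    - [[-7,15,5],0,0.75]
    - [[-8.5,18,5],0,0.75]
    - [[-10,21,5],0,0.75]
    - [[-11.5,24,5],0,0.75]
    - [[-13,27,5],0,0.75]
    - [[-14.1,30.3,5],0,0.75]
    - [[-14.1,30.3,5],0,0.75]
    - [[-14.1,30.3,2],0,0.75]
    - [[-14.1,30.3,-1.5],0,0.75]
    - [[-14.1,30.3,-3.8],0,0.75]
    - [[-14.1,30.3,-4.6],0,0.75]
    - [[-14.1,30.3,-5],0,0.75]
    - [[-14.1,30.3,-5.1],0,0.75]
    - [[-14.1,30.3,-5.1],0,0.75]

```text
clock: 29.53
tool_pos: [0.4921, 0.2994, 0.0643]
orientation: [180.0, -0.0, -0.2]
force: [-0.9, 0.3, -3.1]
opening: 0.0598
gripper_force: 30.0
```

>>> apply_moves:
  commands:
    - [[0,0,0],0,0.6]
    - [[0,0,0],0,0.2]
    - [[0,0,0],0,0]
    - [[0,0,0],0,0]
    - [[0,0,0],0,0]
    - [[0,0,0],0,0]
    - [[0,0,3],0,0]
    - [[0,0,7],0,0]
    - [[0,0,11],0,0]
    - [[0,0,15],0,0]
    - [[0,0,19],0,0]
    - [[0,-4,19],0,0]
    - [[0,-8,19],0,0]
    - [[0,-12,19],0,0]
    - [[0,-16,19],0,0]

```text
clock: 30.78
tool_pos: [0.4915, 0.1381, 0.2539]
orientation: [-180.0, -0.0, -0.2]
force: [-0.3, -0.9, -0.8]
opening: 0.0876
gripper_force: 0.0
```

>>> apply_moves:
  commands:
    - [[-5,-25,0],0,0]
    - [[-5,-25,0],0,0]
    - [[-5,-25,0],0,0]
    - [[-5,-25,0],0,0]
    - [[-5,-25,0],0,0]
    - [[-5,-25,0],0,0]
    - [[-11,-43.4,0],0,0]
    - [[-11,-43.4,0],0,0]
    - [[-11,-43.4,0],0,0]
    - [[-11,-43.4,0],0,0]
    - [[-11,-43.4,0],0,0]
    - [[-11,-43.4,0],0,0]
    - [[-11,-43.4,0],0,0]
    - [[-11,-43.4,0],0,0]

```text
clock: 31.95
tool_pos: [0.3818, -0.2945, 0.2535]
orientation: [-180.0, 0.0, -0.3]
force: [0.3, 0.8, -0.4]
opening: 0.0879
gripper_force: 0.0
```

Run:
```python
from h import *
o=ctrl.get_obs();print(o['tool_pos'],o['orientation'],np.round(o['joint_pos'],1))
ss={n:shot(n,n+'10') for n in('wrist','top','scene')};ss['wrist']['fish']=1
H=dict(tall_mid=.069,short_mid=.055,tiny_mid=.036)
for t,z in H.items():
    for n,s in ss.items():
        for d in ctrl.spot_point(s,t)[:3]:
            if d['score']>.3: print(t,n,round(d['score'],2),np.round(d['at'],1),np.round(at(s,d['at'],z)[:2],3))
cv2.imwrite('pics/c10.png',np.hstack([cv2.imread('pics/wrist10.png')[:300,140:480],cv2.imread('pics/scene10.png')[100:400,140:480]]))
```

```text
[ 0.38178176 -0.29452447  0.25349058] [-1.79990151e+02  8.05379580e-04 -2.87733794e-01] [-14.2   1.7 -21.9  -0.  -66.4 103.9]
tall_mid top 0.81 [148.  201.9] [0.599 0.296]
tall_mid top 0.72 [323.1 126.1] [ 0.784 -0.149]
short_mid top 0.88 [417.7 135.1] [ 0.76 -0.39]
short_mid top 0.55 [147. 239.] [0.505 0.302]
short_mid scene 0.83 [410.2 191.1] [0.488 0.3  ]
short_mid scene 0.55 [117.5 293.5] [ 0.787 -0.391]
tiny_mid wrist 0.66 [274.2 197. ] [ 0.377 -0.292]
tiny_mid scene 0.61 [188.1 175.4] [ 0.376 -0.288]
```

View pics/c10.png

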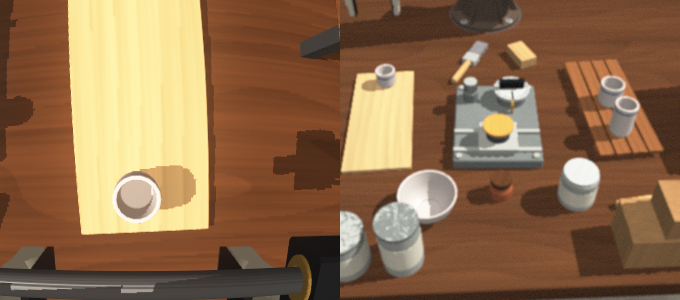

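The tiny cup's rim is at wrist pixel (276,198). In the scene crop, both finished cups stand upright on the rack.

>>> apply_moves:
  commands:
    - [[-0.2,0.2,-2],0,0]
    - [[-0.2,0.2,-6],0,0]
    - [[-0.2,0.2,-10],0,0]
    - [[-0.2,0.2,-14],0,0]
    - [[-0.2,0.2,-17],0,0]
    - [[-0.2,0.2,-19.5],0,0]
    - [[-0.2,0.2,-21.4],0,0]
    - [[-0.2,0.2,-21.4],0,0]
    - [[-0.2,0.2,-21.4],0,0.7]
    - [[-0.2,0.2,-21.4],0,0.7]
    - [[-0.2,0.2,-21.4],0,0.7]
    - [[-0.2,0.2,-21.4],0,0.7]
    - [[-0.2,0.2,-21.4],0,0.7]
    - [[-0.2,0.2,-21.4],0,0.7]
    - [[-0.2,0.2,-21.4],0,0.7]
    - [[-0.2,0.2,-21.4],0,0.7]
    - [[-0.2,0.2,-21.4],0,0.7]

```text
clock: 33.97
tool_pos: [0.3807, -0.2928, 0.0404]
orientation: [180.0, -0.1, -0.2]
force: [-1.1, 0.5, 7.6]
opening: 0.0502
gripper_force: 30.0
```

>>> apply_moves:
  commands:
    - [[0,0,4],0,0.75]
    - [[0,0,8],0,0.75]
    - [[0,0,12],0,0.75]
    - [[3,2,12],0,0.75]
    - [[5.5,5,12],0,0.75]
    - [[8,8,12],0,0.75]
    - [[10.5,11,12],0,0.75]
    - [[13,14,12],0,0.75]
    - [[15.5,17,12],0,0.75]
    - [[18,20,12],0,0.75]
    - [[20.5,23,12],0,0.75]
    - [[23,26,12],0,0.75]
    - [[25,28.8,12],0,0.75]
    - [[25,28.8,12],0,0.75]
    - [[25,28.8,10],0,0.75]
    - [[25,28.8,9],0,0.75]
    - [[25,28.8,8.6],0,0.75]
    - [[25,28.8,8.6],0,0.75]

```text
clock: 35.47
tool_pos: [0.6287, -0.005, 0.124]
orientation: [180.0, 0.2, -0.2]
force: [-0.3, -0.8, -1.9]
opening: 0.0506
gripper_force: 30.0
```

Run:
```python
from h import *
o=ctrl.get_obs();print(o['tool_pos'],o['force'],o['opening'])
b=o['tool_pos'][2]-.0284;print('bottom',b)
s=plate(.088,b,.026)
print([(d['score'],at(s,d['at'],b+.024)) for d in ctrl.spot_point(s,'tiny_mid')[:1]])
cv2.imwrite('pics/c11.png',cv2.cvtColor(s['img'][100:320,160:400],cv2.COLOR_RGB2BGR))
```

```text
[ 0.62867878 -0.00502657  0.12396995] [-0.33307145 -0.75688483 -1.88829491] 0.05059528577321983
bottom 0.09556994714794481
plate 121 [ 0.6295 -0.0037] 1.0323265038241426e-05
cup 81 [ 0.6246 -0.0049] 2.2074370625468756e-06
[(0.89, array([ 0.62602842, -0.00455529,  0.11956995]))]
```

View pics/c11.png

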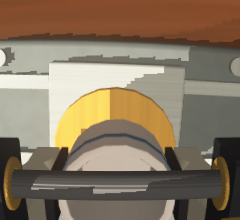

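The cup sits upright in the jaws and slightly robot-side of the plate's middle, so I shift by 4 mm and press.

>>> apply_moves:
  commands:
    - [[0.4,0.1,0],0,0.75]
    - [[0.4,0.1,-0.5],0,0.75]
    - [[0.4,0.1,-1.0],0,0.75]
    - [[0.4,0.1,-1.5],0,0.75]
    - [[0.4,0.1,-1.9],0,0.75]
    - [[0.4,0.1,-2.1],0,0.75]
    - [[0.4,0.1,-2.2],0,0.75]
    - [[0.4,0.1,-2.2],0,0.75]
    - [[0.4,0.1,-2.2],0,0.75]
    - [[0.4,0.1,-2.2],0,0.75]
    - [[0.4,0.1,-2.2],0,0.75]

```text
clock: 36.48
tool_pos: [0.635, -0.0034, 0.1063]
orientation: [180.0, -0.2, -0.2]
force: [-5.6, 1.2, 19.1]
opening: 0.0502
gripper_force: 30.0
```

Run:
```python
from h import *
o=ctrl.get_obs();print(o['tool_pos'],o['force'],o['orientation'])
plate(.078,.078,.026)
```

```text
[ 0.63502831 -0.00344024  0.10628358] [-5.63305548  1.19868123 19.09811372] [ 1.79992516e+02 -1.85078070e-01 -1.61393452e-01]
plate 121 [ 0.6295 -0.0036] 8.45045773536787e-06
cup 81 [ 0.631  -0.0033] 1.8649063790030443e-06
```

>>> apply_moves:
  commands:
    - [[0,0,2.5],0,0.75]
    - [[0,0,5.5],0,0.75]
    - [[-2,2.5,5.5],0,0.75]
    - [[-4.4,5.5,5.5],0,0.75]
    - [[-6.8,8.5,5.5],0,0.75]
    - [[-9.2,11.5,5.5],0,0.75]
    - [[-11.6,14.5,5.5],0,0.75]
    - [[-14,17.5,5.5],0,0.75]
    - [[-16.4,20.5,5.5],0,0.75]
    - [[-18.8,23.5,5.5],0,0.75]
    - [[-21.2,26.5,5.5],0,0.75]
    - [[-24,30.3,5.5],0,0.75]
    - [[-24,30.3,5.5],0,0.75]
    - [[-24,30.3,2],0,0.75]
    - [[-24,30.3,-1.5],0,0.75]
    - [[-24,30.3,-3.8],0,0.75]
    - [[-24,30.3,-4.7],0,0.75]
    - [[-24,30.3,-5.1],0,0.75]
    - [[-24,30.3,-5.2],0,0.75]
    - [[-24,30.3,-5.2],0,0.75]

```text
clock: 38.2
tool_pos: [0.3936, 0.2985, 0.0524]
orientation: [179.9, 0.1, -0.2]
force: [0.3, -0.9, -1.9]
opening: 0.0504
gripper_force: 30.0
```

>>> apply_moves:
  commands:
    - [[0,0,0],0,0.75]
    - [[0,0,0],0,0.6]
    - [[0,0,0],0,0.2]
    - [[0,0,0],0,0]
    - [[0,0,0],0,0]
    - [[0,0,0],0,0]
    - [[0,0,0],0,0]
    - [[0,0,3],0,0]
    - [[0,0,7],0,0]
    - [[0,0,11],0,0]
    - [[0,0,15],0,0]
    - [[0,0,19],0,0]
    - [[4,-4,19],0,0]
    - [[4,-8,19],0,0]
    - [[4,-12,19],0,0]
    - [[4,-16,19],0,0]
    - [[4,-20,19],0,0]
    - [[4,-20,19],0,0]

```text
clock: 39.7
tool_pos: [0.4327, 0.0948, 0.2416]
orientation: [180.0, 0.0, -0.4]
force: [0.5, -0.2, -0.6]
opening: 0.0878
gripper_force: 0.0
```

Run:
```python
from h import *
o=ctrl.get_obs();print(o['tool_pos'],o['force'])
ss={n:shot(n,n+'12') for n in('wrist','top','scene')};ss['wrist']['fish']=1
for t,z in dict(tall_mid=.069,short_mid=.055,tiny_mid=.048,plate_top=.088,rack=0).items():
    for n,s in ss.items():
        for d in ctrl.spot_point(s,t)[:2]:
            if d['score']>.4: print(t,n,round(d['score'],2),np.round(d['at'],1),np.round(at(s,d['at'],z)[:2],3))
cv2.imwrite('pics/c12.png',np.hstack([cv2.imread('pics/wrist12.png')[:300,:400],cv2.imread('pics/scene12.png')[100:400,140:540]]))
```

```text
[0.43266989 0.09475193 0.2415693 ] [ 0.465392   -0.18180306 -0.57894568]
tall_mid wrist 0.91 [83.5 51.5] [0.603 0.301]
tall_mid top 0.67 [145.9 202.3] [0.598 0.301]
tall_mid scene 0.6 [266.3 189.4] [ 0.483 -0.074]
tall_mid scene 0.58 [421.4 216.9] [0.599 0.296]
short_mid wrist 0.8 [ 76.2 140. ] [0.505 0.322]
short_mid top 0.85 [419.8 134.8] [ 0.76  -0.395]
short_mid top 0.72 [137.2 235.6] [0.514 0.327]
short_mid scene 0.87 [422.7 194.6] [0.503 0.328]
short_mid scene 0.68 [118.  293.2] [ 0.786 -0.391]
tiny_mid wrist 0.73 [105. 236.] [0.389 0.3  ]
tiny_mid wrist 0.52 [431.2 165.8] [ 0.468 -0.078]
tiny_mid top 0.55 [149.5 284.7] [0.389 0.298]
tiny_mid scene 0.68 [402.8 166.6] [0.376 0.308]
plate_top wrist 0.69 [379.4   5.9] [ 0.627 -0.004]
plate_top top 0.95 [265.  186.8] [ 0.63  -0.001]
plate_top scene 0.66 [295.1 222.3] [ 0.625 -0.01 ]
plate_top scene 0.63 [370.9 295. ] [0.837 0.127]
rack top 0.91 [150.9 242.7] [0.496 0.307]
rack scene 0.73 [405.6 208.7] [0.496 0.296]
```

View pics/c12.png

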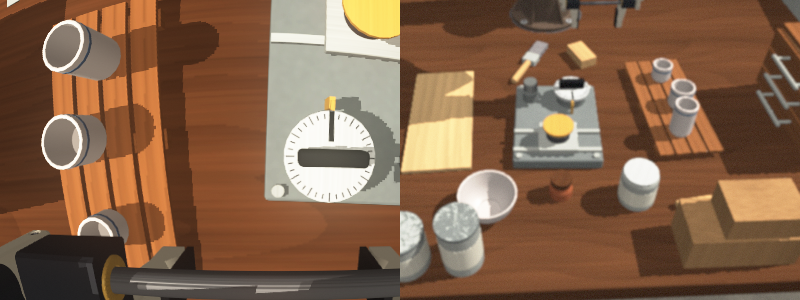

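The view shows all three cups upright on the rack. The short one was nudged about 2.5 cm but is still well inside the edges, at (0.505, 0.323). The wheel's line is at the pointer, and the pot, tin and bowl are untouched.

```bash
python3 -c "
from plant import ctrl
print(ctrl.close_job())"
```

```text
the job is handed in; nothing more can be done
None
```

I set the wheel clockwise to its mark and stamped the three cups that were there (tall, short, tiny; the medium one was missing). They now stand upright on the rack and the job is handed in; no verdict came back.

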